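# Set the kiln door ajar at the vent stripe

### The job

The heavy door of the test kiln stands wide open and coasts freely on its bearings: swing it towards closed until it lines up with the yellow stripe on the table, and bring it to rest there so that it stays put by itself, untouched, for a good five seconds before you finish. It must never move fast, bang against the kiln or the open stop, or be pushed hard (it is soft firebrick), and it has no handle to hold, so push it lightly on its faces, keep off the white rope seal along its top, and leave the bowl, cup and vase alone.

Things in the scene. Friction and masses are not known exactly. Their poses are not given: they have to be found in the camera images.
- door (a joint): hinge angle of the kiln door, rad: 0 = shut, grows as it opens, 1.57 = square to the kiln's front; hard stops at 0 and 2.05. About 5 kg; nominal inertia about the upright hinge 0.21 kg m2 (hidden variation up to 35 %), viscous damping 0.005 N m s/rad, dry friction 0.0013 N m: once pushed it coasts on for ten seconds and more. Pushing with over 16 N damages it
- door_hinge (a point): point on the hinge line at the height of the door's top, 240 mm. Its frame turns with the door: -y runs along the inner (pale firebrick) face to the free edge, 340 mm away; the inner face is its plane x = 0, the outer (blue steel) face its plane x = -100 mm. Yaw = kiln yaw - hinge angle (opening is clockwise from above)
- door_edge (a point): top corner of the door's inner face at its free edge, 340 mm from door_hinge; axes as door_hinge. The door is a slab 340 mm long, 100 mm thick (too thick to grip, no handle), from 30 to 240 mm above the table. A thin yellow line runs along the inner edge of its top
- kiln: steel test kiln, fixed, 360 deep x 360 wide x 240 mm tall; a vent plug on top, 250 mm behind the front, stands 30 mm higher. Origin at the foot of the hinge line, its front left corner; +x points to its back, the case reaches from y = 0 to -360 mm. Shut, the door's inner face lies on its front plane x = 0
- stripe: straight yellow stripe, 12 mm wide, flat on the table, pointing away from the foot of the hinge line (its origin); it runs along its -y axis from 100 to 460 mm. The door is lined up when its inner face stands over the stripe: door -y and stripe -y agree, hinge angle = kiln yaw - stripe yaw (0.45 to 0.75 rad)
- bowl: white bowl, 140 mm across, 50 mm tall, origin under its centre; to be left alone
- cup: paper cup, 76 mm across, 95 mm tall, origin under its centre; to be left alone
- vase: blue vase, 90 mm across, 120 mm tall, origin under its centre; to be left alone
- door_seal (a point): centre of the top of the soft white rope seal that covers the door's top, 84 x 324 x 6 mm (234 to 240 mm above the table), set back 8 mm from the door's faces; not to be touched. Axes as door_hinge

How it is judged:
By the outcome, as a careful person would: the job done as asked, in the order asked, and still so for the second after the job is handed in, with the robot touching nothing.
It also fails if it takes over 51 s, if anything falls off the work surface, if the arm or the gripper's body presses on something with over 40 N, if the wrist force passes 120 N, or if a joint passes its speed limit or range.

### The arm

A 7-joint arm with a two-finger parallel gripper is mounted at the origin on the work surface. World frame = base frame: x ahead of the robot, y to its left, z up, the work surface at z = 0. Lengths are in m, angles in rad, forces in N, time in s.
With the tool pointing down it reaches from about 0.425 to 0.875 m from the base axis. Payload 4.7 kg.
Tool frame: the origin (TCP) lies midway between the tips of the shut fingers; the grasp point (between the pads) lies 19 mm behind it; z points along the fingers, y is the line along which they close (so a half turn about z gives the same grasp; the last joint's range is limited). The gripper opens to 87 mm and grips with 3 to 60 N. Pads are 19 mm wide; open, the fingers measure 117 mm over their backs; the gripper's body (75 mm by 190 mm) begins 51 mm behind the grasp point.
Start: joints at [1.185, 0.321, -0.07, 1.45, 0.023, 1.371, -0.057], TCP at [0.253, -0.599, 0.223] pointing down, gripper open.
Joint ranges: [-2.86, 2.86], [-0.3, 2.09], [-1.38, 1.24], [0.06, 2.45], [-1.56, 4.7], [0.09, 2.05], [-2.69, 2.69]. Speed limits (rad/s): [2.57, 2.57, 3.14, 3.14, 3.14, 3.14, 3.14].

### API

Orientations are given as a rotation vector (axis times angle).
In Python, from bench import ctrl gives the robot as it stands. The module is installed in compiled form; this text tells all that it offers.
- The arm moves only by the tool carry_out, never from a script. Its argument "steps" is a list of rows, each a list of 7 numbers: the turn, a rotation vector about the world's x, y, z in degrees, then the shift along the world's x, y, z in cm, then the opening, from 0 (shut) to 1 (fully open). A call has 1 to 12 rows; each row is the pose to reach, as a shift and turn from the pose commanded when the call began; what a row does not reach only later rows make up. A row lasts 1/10 s, in which the tool goes at most 50 mm and 8.59 degrees, less where a joint would pass 70% of its speed; a pose out of reach is approached as far as the arm can. A call with a gripper value outside its range is refused whole. The fingers move at their own pace and stop on an object; "squeeze" is the grip in N (left out, the last holds). Time passes only in rows, so rows that repeat a pose let the fingers close. It gives the time, the measured TCP pose, the force, the opening and the grip force at its end, in the units of the state.
- ctrl.get_state(): the state, without advancing time (a new reading comes with each control period).
- ctrl.get_image(name): name is "scene" or "top" or "wrist"; returns a dict with "pixels" (384x512x3 uint8, red, green, blue), "camera_matrix" (3x3 intrinsics, pixels), "k1" (the pictures are not rectified: a ray, as slopes to the right and down, at radius r is drawn at 1 + k1 r^2 times it, then the intrinsics apply), "cam_to_world" (4x4, takes a point from camera to world coordinates); the wrist camera has in their place "T_tool_cam" (4x4, takes a point from camera to tool coordinates, whose origin is the TCP and whose axes are the flange's). Camera axes: x right, y down, z forward; pixel columns grow to the right and rows downward; lengths in m; the calibration is good to about 2 mm. A picture is of the moment at which its call begins: read the wrist's pose just before it. There is no depth.
- ctrl.close_job(): hands the job in; it is judged then, once.
The state is a dict: "time": time; "joint_positions": joint angles; "qd": joint speeds; "joint_torque": joint torques, N m; "position": TCP position; "tool_rot": TCP orientation; "ft_force": force on the tool from outside, world axes, zero at the start; "torque": the same for the moment, N m; "grip_width": opening from 0.0 (shut) to 1.0 (fully open); "grip_force": force on a finger pad.
Only numpy, scipy, OpenCV 4.12 (cv2) and the standard library are available. Lean on these libraries where they do the work, as an engineer would, in place of code of your own. Each camera call takes 0.05 s, during which the arm holds its last target. There are 200 camera calls.

## Working session

There is one attempt and no reset: what is moved stays moved. The work goes in short steps, Python scripts to look and compute and a tool call to move; the robot and the scene stay as the last step left them, time stands still between calls to the robot, and variables do not carry over. Pictures are saved under pics/ and viewed, at most 10 in all, crops included, and the job is handed in when it is done.

Besides the shell and the picture viewer there is one more tool, called after ">>>" as name(argument=value, ...), one argument or row to a line, values as JSON. carry_out: Moves the arm, as the interface text tells. Its arguments: {"type":"object","properties":{"steps":{"type":"array","items":{"type":"array","items":{"type":"number"}}},"squeeze":{"type":"number"}},"required":["steps"]}

```bash
mkdir -p pics; ls; cat > h.py <<'E'
import numpy as np, cv2
from bench import ctrl
def ray(im,uv,T=None):
    K=np.array(im["camera_matrix"]);k1=im["k1"]
    uv=np.atleast_2d(np.array(uv,float))
    d=np.c_[(uv[:,0]-K[0,2])/K[0,0],(uv[:,1]-K[1,2])/K[1,1]]
    p=d.copy()
    for _ in range(20): p=d/(1+k1*(p**2).sum(1,keepdims=True))
    T=np.array(im["cam_to_world"]) if T is None else T
    return T[:3,3],np.c_[p,np.ones(len(p))]@T[:3,:3].T
def onz(im,uv,z):
    o,d=ray(im,uv); return o+d*((z-o[2])/d[:,2:3])
def proj(im,P):
    K=np.array(im["camera_matrix"]);T=np.linalg.inv(np.array(im["cam_to_world"]))
    c=np.atleast_2d(P)@T[:3,:3].T+T[:3,3]; s=c[:,:2]/c[:,2:]
    s=s*(1+im["k1"]*(s**2).sum(1,keepdims=True)); return s*[K[0,0],K[1,1]]+[K[0,2],K[1,2]]
def shot(n,f):
    im=ctrl.get_image(n); cv2.imwrite("pics/"+f,im["pixels"][:,:,::-1]); np.save("pics/"+f[:-4]+".npy",im,allow_pickle=True); return im
def load(f): return np.load("pics/"+f+".npy",allow_pickle=True).item()
E
python3 - <<'E'
from h import *
for n in("top","scene"):
    im=shot(n,n+"0.png"); print(n,np.array(im["cam_to_world"]).round(3).tolist(),im["k1"])
s=ctrl.get_state(); print(s["time"],s["position"],s["tool_rot"],s["ft_force"])
a=cv2.imread("pics/top0.png");b=cv2.imread("pics/scene0.png");cv2.imwrite("pics/both.png",cv2.resize(np.vstack([a,b]),(400,600)))
E
```

```text
pics
top [[0.03, -0.98, 0.198, 0.336], [-1.0, -0.029, 0.012, -0.013], [-0.006, -0.198, -0.98, 1.492], [0.0, 0.0, 0.0, 1.0]] -0.015788218101557998
scene [[-0.689, 0.467, -0.554, 1.307], [0.725, 0.462, -0.511, 0.637], [0.017, -0.754, -0.657, 0.99], [0.0, 0.0, 0.0, 1.0]] -0.04112222279185753
0.1 [ 0.25274681 -0.59829892  0.22156263] [-3.07737749e+00 -6.23516756e-01  7.02603343e-04] [-1.25895718  0.95851125 -0.12778359]
```

View pics/top0.png

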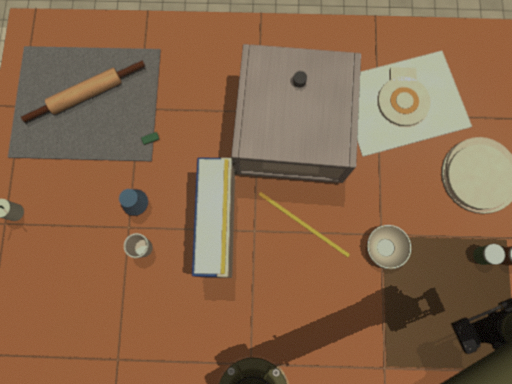

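View pics/scene0.png

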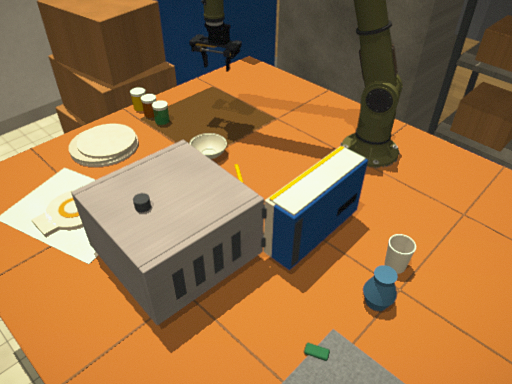

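The top view shows the door standing open, with its yellow line from about (231,158) to (226,276). The stripe runs from (261,194) to (348,255). The cup is at (137,246), the vase at (133,202) and the bowl at (389,247).

```bash
cat >> h.py <<'E'
def ymask(im):
    h=cv2.cvtColor(im["pixels"],cv2.COLOR_RGB2HSV); return cv2.inRange(h,(20,110,90),(34,255,255))
def blobs(m,mn=40):
    n,l,st,c=cv2.connectedComponentsWithStats(m); 
    return [np.argwhere(l==i)[:,::-1] for i in range(1,n) if st[i,4]>=mn]
def line(P):
    vx,vy,x,y=cv2.fitLine(P[:,:2].astype(np.float32),cv2.DIST_L2,0,.01,.01).ravel()
    d=np.array([vx,vy]);o=np.array([x,y]); t=(P[:,:2]-o)@d; return o,d,o+d*t.min(),o+d*t.max()
E
python3 - <<'E'
from h import *
for n in("top0","scene0"):
    im=load(n)
    for b in blobs(ymask(im),30):
        for z in(0,.24):
            o,d,a,e=line(onz(im,b,z)); print(n,len(b),b.mean(0).round(),z,"ends",a.round(3),e.round(3),"dir",np.degrees(np.arctan2(d[1],d[0])).round(2),"len",np.linalg.norm(a-e).round(3))
im=load("top0")
for nm,uv,z in [("bowl",(389,247),.03),("cup",(137,246),.09),("vase",(130,198),.12),("kilnFL",(236,171),.24),("kilnFR",(351,182),.24),("BL",(242,48),.24),("BR",(359,54),.24)]:
    print(nm,onz(im,[uv],z)[0].round(3))
E
```

```text
top0 413 [224. 217.] 0 ends [0.367 0.106] [0.748 0.111] dir 0.69 len 0.382
top0 413 [224. 217.] 0.24 ends [0.362 0.087] [0.682 0.091] dir 0.69 len 0.32
top0 414 [306. 225.] 0 ends [ 0.436 -0.305] [ 0.636 -0.008] dir 56.12 len 0.357
top0 414 [306. 225.] 0.24 ends [ 0.42  -0.258] [ 0.587 -0.009] dir 56.12 len 0.3
scene0 33 [390.  85.] 0 ends [-0.547 -0.259] [-0.525 -0.19 ] dir 71.77 len 0.072
scene0 33 [390.  85.] 0.24 ends [-0.098 -0.042] [-0.08  0.01] dir 71.77 len 0.055
scene0 131 [137. 103.] 0 ends [ 0.405 -1.014] [ 0.465 -0.884] dir 65.35 len 0.144
scene0 131 [137. 103.] 0.24 ends [ 0.624 -0.614] [ 0.669 -0.515] dir 65.35 len 0.109
scene0 63 [347. 141.] 0 ends [-0.03  -0.119] [ 0.041 -0.082] dir 27.48 len 0.08
scene0 63 [347. 141.] 0.24 ends [0.295 0.064] [0.348 0.092] dir 27.48 len 0.06
scene0 391 [305. 173.] 0 ends [ 0.053 -0.09 ] [ 0.487 -0.084] dir 0.82 len 0.434
scene0 391 [305. 173.] 0.24 ends [0.357 0.086] [0.686 0.09 ] dir 0.82 len 0.328
scene0 76 [238. 173.] 0 ends [ 0.434 -0.306] [ 0.493 -0.216] dir 56.57 len 0.108
scene0 76 [238. 173.] 0.24 ends [ 0.645 -0.078] [ 0.691 -0.009] dir 56.57 len 0.082
scene0 152 [ 66. 209.] 0 ends [ 0.983 -0.576] [ 1.01  -0.484] dir 73.48 len 0.096
scene0 152 [ 66. 209.] 0.24 ends [ 1.062 -0.282] [ 1.082 -0.213] dir 73.48 len 0.072
bowl [ 0.465 -0.43   0.03 ]
cup [0.439 0.368 0.09 ]
vase [0.585 0.394 0.12 ]
kilnFL [0.65  0.061 0.24 ]
kilnFR [ 0.628 -0.267  0.24 ]
BL [1.035 0.058 0.24 ]
BR [ 1.025 -0.296  0.24 ]
```

>>> carry_out(
  steps=[
    [0, 0, 4, 2, 3, 3, 0],
    [0, 0, 8, 5, 7, 5, 0],
    [0, 0, 12, 8, 11, 7, 0],
    [0, 0, 16, 11, 15, 9, 0],
    [0, 0, 19, 13, 18.5, 10, 0],
    [0, 0, 22, 15, 22, 11, 0],
    [0, 0, 26, 17, 26, 11, 0],
    [0, 0, 30, 19, 30, 11, 0],
    [0, 0, 34, 21, 34.5, 11, 0],
    [0, 0, 38, 23, 39, 11, 0],
    [0, 0, 42, 25, 43.5, 11, 0],
    [0, 0, 45, 26.5, 48, 11, 0],
  ],
)

```text
time: 1.3
position: [0.5185, -0.1167, 0.3322]
tool_rot: [-2.603, -1.758, 0.0]
ft_force: [0.2, 0.3, -0.8]
grip_width: 0.032
grip_force: 0.0
```

>>> carry_out(
  steps=[
    [0, 0, 4, 0, 4.5, 0, 0],
    [0, 0, 8, 0, 9, 0, 0],
    [0, 0, 12, 0, 13.5, 0, 0],
    [0, 0, 15, -1, 18, 0, 0],
    [0, 0, 18, -1.5, 22.5, 0, 0],
    [0, 0, 21, -2, 27, 0, 0],
    [0, 0, 23, -2.5, 31.5, 0, 0],
    [0, 0, 23, -3, 35, 0, 0],
    [0, 0, 23, -3, 35, -4, 0],
    [0, 0, 23, -3, 35, -8, 0],
    [0, 0, 23, -3, 35, -12, 0],
    [0, 0, 23, -3, 35, -13, 0],
  ],
)

```text
time: 2.5
position: [0.4852, 0.2296, 0.1981]
tool_rot: [-2.201, -2.237, 0.011]
ft_force: [-0.2, 0.2, 0.2]
grip_width: 0.006
grip_force: 0.0
```

```bash
python3 - <<'E'
from h import *
s=ctrl.get_state(); print(s["time"],s["position"],s["tool_rot"],s["ft_force"],s["joint_positions"])
im=shot("scene","scene1.png"); shot("top","top1.png")
E
```

```text
2.5 [0.48521729 0.22959602 0.19808793] [-2.20119812 -2.23709276  0.01131729] [-0.19618328  0.22673626  0.21573005] [ 0.28417074  0.17731258 -0.85235566  1.73594829  0.13687798  1.29848935
 -0.58223149]
```

View pics/scene1.png

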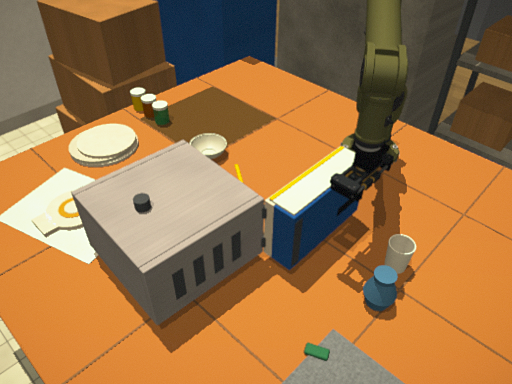

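The scene view shows the gripper beside the blue outer face, around (360,175), clear of the cup. Next I make a gentle approach.

>>> carry_out(
  steps=[
    [0, 0, 0, 0, -0.7, 0, 0],
    [0, 0, 0, 0, -1.4, 0, 0],
    [0, 0, 0, 0, -2.0, 0, 0],
    [0, 0, 0, 0, -2.5, 0, 0],
    [0, 0, 0, 0, -2.7, 0, 0],
    [0, 0, 0, 0, -2.85, 0, 0],
    [0, 0, 0, 0, -3.0, 0, 0],
    [0, 0, 0, 0, -3.15, 0, 0],
    [0, 0, 0, 0, -3.3, 0, 0],
    [0, 0, 0, 0, -3.45, 0, 0],
  ],
)

```text
time: 3.6
position: [0.4879, 0.1967, 0.2025]
tool_rot: [-2.203, -2.239, 0.0]
ft_force: [-0.4, 0.8, -0.0]
grip_width: 0.005
grip_force: 0.0
```

>>> carry_out(
  steps=[
    [0, 0, 0, 0, -0.15, 0, 0],
    [0, 0, 0, 0, -0.3, 0, 0],
    [0, 0, 0, 0, -0.45, 0, 0],
    [0, 0, 0, 0, -0.6, 0, 0],
    [0, 0, 0, 0, -0.75, 0, 0],
  ],
)

```text
time: 4.1
position: [0.488, 0.1891, 0.2026]
tool_rot: [2.204, 2.239, 0.0]
ft_force: [-0.2, 0.2, 0.4]
grip_width: 0.003
grip_force: 0.0
```

>>> carry_out(
  steps=[
    [0, 0, 0, 0, -0.15, 0, 0],
    [0, 0, 0, 0, -0.3, 0, 0],
    [0, 0, 0, 0, -0.45, 0, 0],
  ],
)

```text
time: 4.4
position: [0.488, 0.1845, 0.2026]
tool_rot: [2.204, 2.239, -0.0]
ft_force: [-0.2, 0.2, -0.1]
grip_width: 0.003
grip_force: 0.0
```

```bash
cat >> h.py <<'E'
def angs(tag):
    """door-line direction in deg (z=.24) from both cameras"""
    r=[]
    for n in("top","scene"):
        im=shot(n,n+tag+".png"); best=None
        for b in blobs(ymask(im),60):
            P=onz(im,b,.24); o,d,a,e=line(P); L=np.linalg.norm(a-e)
            # line must pass near hinge and be on the door
            H=np.array([.69,.078]); dist=abs((H-o)@[-d[1],d[0]])
            if L>.15 and dist<.04 and min(np.linalg.norm(a-H),np.linalg.norm(e-H))<.08: best=(np.degrees(np.arctan2(d[1],d[0])).round(2),L.round(3),dist.round(4))
        r.append(best)
    s=ctrl.get_state(); print(s["time"],s["position"].round(4),s["ft_force"].round(2),r)
E
python3 -c "
from h import *
angs('2')"
```

```text
4.5 [0.4881 0.1843 0.2026] [0.08 0.88 0.74] [(np.float32(2.14), np.float64(0.32), np.float64(0.0133)), (np.float32(2.24), np.float64(0.324), np.float64(0.0118))]
```

```bash
cat > plan.py <<'E'
import numpy as np,sys
H=np.array([.693,.080]);r=.205;c=.1125
a,b=.0046,.0178
def tcp(p): 
    u=np.array([np.cos(p),np.sin(p)]); n=np.array([u[1],-u[0]]); return H+r*u+c*n
def coast(w): return w/b-a/b**2*np.log(1+b*w/a)
def plan(phi,w,target,rows,wmax=.11,acc=.06):
    """per 12-row call: turn deg, dx, dy cm relative to call start"""
    p=np.radians(phi);T=np.radians(target);dec=False
    for k in range(rows//12):
        p0=p;out=[]
        for i in range(12):
            if not dec and w<wmax and coast(w)<T-p: w=w+acc*.1
            elif coast(w)>=T-p or dec: dec=True; w=max(0,w-(a+b*w)*.1)
            p+=w*.1; d=(tcp(p)-tcp(p0))*100
            out.append([0,0,round(np.degrees(p-p0),1),*[round(x/.02)*.02 for x in d],0,0])
        print([[*q[:3],round(q[3],2),round(q[4],2),0,0] for q in out]); print("end phi",np.degrees(p).round(2),"w",round(w,4),"tcp",tcp(p).round(4))
if __name__=="__main__": plan(*map(float,sys.argv[1:4]),int(sys.argv[4]))
E
python3 plan.py 182.2 0.08 236 36
```

```text
[[0, 0, np.float64(0.5), -0.08, -0.18, 0, 0], [0, 0, np.float64(1.0), -0.18, -0.38, 0, 0], [0, 0, np.float64(1.6), -0.28, -0.58, 0, 0], [0, 0, np.float64(2.2), -0.38, -0.8, 0, 0], [0, 0, np.float64(2.8), -0.48, -1.02, 0, 0], [0, 0, np.float64(3.4), -0.58, -1.24, 0, 0], [0, 0, np.float64(3.9), -0.66, -1.46, 0, 0], [0, 0, np.float64(4.5), -0.76, -1.68, 0, 0], [0, 0, np.float64(5.1), -0.84, -1.9, 0, 0], [0, 0, np.float64(5.7), -0.94, -2.12, 0, 0], [0, 0, np.float64(6.2), -1.02, -2.34, 0, 0], [0, 0, np.float64(6.8), -1.1, -2.56, 0, 0]]
end phi 189.01 w 0.0989 tcp [0.4729 0.159 ]
[[0, 0, np.float64(0.6), -0.08, -0.22, 0, 0], [0, 0, np.float64(1.1), -0.16, -0.44, 0, 0], [0, 0, np.float64(1.7), -0.22, -0.64, 0, 0], [0, 0, np.float64(2.2), -0.3, -0.86, 0, 0], [0, 0, np.float64(2.8), -0.36, -1.08, 0, 0], [0, 0, np.float64(3.3), -0.42, -1.28, 0, 0], [0, 0, np.float64(3.9), -0.48, -1.5, 0, 0], [0, 0, np.float64(4.4), -0.54, -1.72, 0, 0], [0, 0, np.float64(4.9), -0.6, -1.92, 0, 0], [0, 0, np.float64(5.5), -0.66, -2.14, 0, 0], [0, 0, np.float64(6.0), -0.7, -2.34, 0, 0], [0, 0, np.float64(6.5), -0.76, -2.54, 0, 0]]
end phi 195.53 w 0.0913 tcp [0.4654 0.1335]
[[0, 0, np.float64(0.5), -0.04, -0.2, 0, 0], [0, 0, np.float64(1.0), -0.1, -0.42, 0, 0], [0, 0, np.float64(1.5), -0.14, -0.62, 0, 0], [0, 0, np.float64(2.1), -0.18, -0.82, 0, 0], [0, 0, np.float64(2.6), -0.22, -1.02, 0, 0], [0, 0, np.float64(3.1), -0.26, -1.22, 0, 0], [0, 0, np.float64(3.6), -0.28, -1.42, 0, 0], [0, 0, np.float64(4.1), -0.32, -1.62, 0, 0], [0, 0, np.float64(4.5), -0.36, -1.82, 0, 0], [0, 0, np.float64(5.0), -0.38, -2.02, 0, 0], [0, 0, np.float64(5.5), -0.4, -2.22, 0, 0], [0, 0, np.float64(6.0), -0.44, -2.4, 0, 0]]
end phi 201.53 w 0.0839 tcp [0.461  0.1094]
```

>>> carry_out(
  steps=[
    [0, 0, 0.5, -0.08, -0.18, 0, 0],
    [0, 0, 1.0, -0.18, -0.38, 0, 0],
    [0, 0, 1.6, -0.28, -0.58, 0, 0],
    [0, 0, 2.2, -0.38, -0.8, 0, 0],
    [0, 0, 2.8, -0.48, -1.02, 0, 0],
    [0, 0, 3.4, -0.58, -1.24, 0, 0],
    [0, 0, 3.9, -0.66, -1.46, 0, 0],
    [0, 0, 4.5, -0.76, -1.68, 0, 0],
    [0, 0, 5.1, -0.84, -1.9, 0, 0],
    [0, 0, 5.7, -0.94, -2.12, 0, 0],
    [0, 0, 6.2, -1.02, -2.34, 0, 0],
    [0, 0, 6.8, -1.1, -2.56, 0, 0],
  ],
)

```text
time: 5.7
position: [0.4769, 0.159, 0.2026]
tool_rot: [2.066, 2.367, -0.0]
ft_force: [-0.4, 0.4, 0.4]
grip_width: 0.006
grip_force: 0.0
```

```bash
python3 -c "
from h import *
angs('3')"
```

```text
5.8 [0.4769 0.1587 0.2026] [0.01 0.42 0.18] [(np.float32(8.87), np.float64(0.32), np.float64(0.0127)), (np.float32(9.33), np.float64(0.329), np.float64(0.0128))]
```

>>> carry_out(
  steps=[
    [0, 0, 0.6, -0.08, -0.22, 0, 0],
    [0, 0, 1.1, -0.16, -0.44, 0, 0],
    [0, 0, 1.7, -0.22, -0.64, 0, 0],
    [0, 0, 2.2, -0.3, -0.86, 0, 0],
    [0, 0, 2.8, -0.36, -1.08, 0, 0],
    [0, 0, 3.3, -0.42, -1.28, 0, 0],
    [0, 0, 3.9, -0.48, -1.5, 0, 0],
    [0, 0, 4.4, -0.54, -1.72, 0, 0],
    [0, 0, 4.9, -0.6, -1.92, 0, 0],
    [0, 0, 5.5, -0.66, -2.14, 0, 0],
    [0, 0, 6.0, -0.7, -2.34, 0, 0],
    [0, 0, 6.5, -0.76, -2.54, 0, 0],
  ],
)

```text
time: 7.0
position: [0.4694, 0.1336, 0.2026]
tool_rot: [1.929, 2.48, 0.0]
ft_force: [-0.5, 0.3, 0.5]
grip_width: 0.006
grip_force: 0.0
```

>>> carry_out(
  steps=[
    [0, 0, 0.5, -0.04, -0.2, 0, 0],
    [0, 0, 1.0, -0.1, -0.42, 0, 0],
    [0, 0, 1.5, -0.14, -0.62, 0, 0],
    [0, 0, 2.1, -0.18, -0.82, 0, 0],
    [0, 0, 2.6, -0.22, -1.02, 0, 0],
    [0, 0, 3.1, -0.26, -1.22, 0, 0],
    [0, 0, 3.6, -0.28, -1.42, 0, 0],
    [0, 0, 4.1, -0.32, -1.62, 0, 0],
    [0, 0, 4.5, -0.36, -1.82, 0, 0],
    [0, 0, 5.0, -0.38, -2.02, 0, 0],
    [0, 0, 5.5, -0.4, -2.22, 0, 0],
    [0, 0, 6.0, -0.44, -2.4, 0, 0],
  ],
)

```text
time: 8.2
position: [0.465, 0.1095, 0.2026]
tool_rot: [1.796, 2.577, 0.0]
ft_force: [-0.5, 0.6, 1.5]
grip_width: 0.004
grip_force: 0.0
```

```bash
python3 -c "
from h import *
angs('4')"; python3 plan.py 201.53 0.0839 236 36|sed 's/np.float64(\([0-9.]*\))/\1/g'
```

```text
8.3 [0.4649 0.1094 0.2026] [ 0.3  -0.98 -0.54] [(np.float32(22.51), np.float64(0.321), np.float64(0.0122)), (np.float32(22.71), np.float64(0.33), np.float64(0.0128))]
[[0, 0, 0.5, -0.02, -0.2, 0, 0], [0, 0, 1.0, -0.04, -0.38, 0, 0], [0, 0, 1.4, -0.06, -0.58, 0, 0], [0, 0, 1.9, -0.08, -0.76, 0, 0], [0, 0, 2.4, -0.1, -0.96, 0, 0], [0, 0, 2.8, -0.12, -1.14, 0, 0], [0, 0, 3.3, -0.12, -1.32, 0, 0], [0, 0, 3.7, -0.14, -1.52, 0, 0], [0, 0, 4.2, -0.16, -1.7, 0, 0], [0, 0, 4.6, -0.16, -1.88, 0, 0], [0, 0, 5.1, -0.16, -2.06, 0, 0], [0, 0, 5.5, -0.18, -2.24, 0, 0]]
end phi 207.03 w 0.0767 tcp [0.4593 0.0871]
[[0, 0, 0.4, 0.0, -0.18, 0, 0], [0, 0, 0.9, 0.0, -0.36, 0, 0], [0, 0, 1.3, 0.0, -0.52, 0, 0], [0, 0, 1.7, -0.02, -0.7, 0, 0], [0, 0, 2.1, -0.02, -0.88, 0, 0], [0, 0, 2.6, 0.0, -1.04, 0, 0], [0, 0, 3.0, 0.0, -1.22, 0, 0], [0, 0, 3.4, 0.0, -1.38, 0, 0], [0, 0, 3.8, 0.0, -1.56, 0, 0], [0, 0, 4.2, 0.02, -1.72, 0, 0], [0, 0, 4.6, 0.02, -1.88, 0, 0], [0, 0, 5.0, 0.02, -2.04, 0, 0]]
end phi 212.03 w 0.0696 tcp [0.4595 0.0666]
[[0, 0, 0.4, 0.0, -0.16, 0, 0], [0, 0, 0.8, 0.02, -0.32, 0, 0], [0, 0, 1.2, 0.04, -0.48, 0, 0], [0, 0, 1.6, 0.04, -0.64, 0, 0], [0, 0, 1.9, 0.06, -0.8, 0, 0], [0, 0, 2.3, 0.08, -0.94, 0, 0], [0, 0, 2.7, 0.08, -1.1, 0, 0], [0, 0, 3.1, 0.1, -1.24, 0, 0], [0, 0, 3.4, 0.12, -1.4, 0, 0], [0, 0, 3.8, 0.14, -1.54, 0, 0], [0, 0, 4.2, 0.16, -1.7, 0, 0], [0, 0, 4.5, 0.18, -1.84, 0, 0]]
end phi 216.56 w 0.0626 tcp [0.4613 0.0483]
```

>>> carry_out(
  steps=[
    [0, 0, 0.5, -0.02, -0.2, 0, 0],
    [0, 0, 1.0, -0.04, -0.38, 0, 0],
    [0, 0, 1.4, -0.06, -0.58, 0, 0],
    [0, 0, 1.9, -0.08, -0.76, 0, 0],
    [0, 0, 2.4, -0.1, -0.96, 0, 0],
    [0, 0, 2.8, -0.12, -1.14, 0, 0],
    [0, 0, 3.3, -0.12, -1.32, 0, 0],
    [0, 0, 3.7, -0.14, -1.52, 0, 0],
    [0, 0, 4.2, -0.16, -1.7, 0, 0],
    [0, 0, 4.6, -0.16, -1.88, 0, 0],
    [0, 0, 5.1, -0.16, -2.06, 0, 0],
    [0, 0, 5.5, -0.18, -2.24, 0, 0],
  ],
)

```text
time: 9.5
position: [0.4632, 0.0872, 0.2026]
tool_rot: [1.671, 2.66, 0.0]
ft_force: [-0.3, 0.6, 0.6]
grip_width: 0.005
grip_force: 0.0
```

```bash
python3 -c "
from h import *
angs('5')"
```

```text
9.6 [0.4632 0.087  0.2026] [-0.35 -0.48  1.02] [(np.float32(28.56), np.float64(0.321), np.float64(0.0124)), (np.float32(28.65), np.float64(0.329), np.float64(0.0124))]
```

>>> carry_out(
  steps=[
    [0, 0, 0.4, 0.0, -0.18, 0, 0],
    [0, 0, 0.9, 0.0, -0.36, 0, 0],
    [0, 0, 1.3, 0.0, -0.52, 0, 0],
    [0, 0, 1.7, -0.02, -0.7, 0, 0],
    [0, 0, 2.1, -0.02, -0.88, 0, 0],
    [0, 0, 2.6, 0.0, -1.04, 0, 0],
    [0, 0, 3.0, 0.0, -1.22, 0, 0],
    [0, 0, 3.4, 0.0, -1.38, 0, 0],
    [0, 0, 3.8, 0.0, -1.56, 0, 0],
    [0, 0, 4.2, 0.02, -1.72, 0, 0],
    [0, 0, 4.6, 0.02, -1.88, 0, 0],
    [0, 0, 5.0, 0.02, -2.04, 0, 0],
  ],
)

```text
time: 10.8
position: [0.4634, 0.0668, 0.2026]
tool_rot: [1.553, 2.731, 0.0]
ft_force: [-0.4, -0.5, -0.0]
grip_width: 0.003
grip_force: 0.0
```

```bash
python3 -c "
from h import *
angs('6')"
```

```text
10.9 [0.4634 0.0666 0.2026] [ 0.88 -1.38  0.07] [(np.float32(33.68), np.float64(0.322), np.float64(0.012)), (np.float32(33.81), np.float64(0.331), np.float64(0.0124))]
```

>>> carry_out(
  steps=[
    [0, 0, 0.4, 0.0, -0.16, 0, 0],
    [0, 0, 0.8, 0.02, -0.32, 0, 0],
    [0, 0, 1.2, 0.04, -0.48, 0, 0],
    [0, 0, 1.6, 0.04, -0.64, 0, 0],
    [0, 0, 1.9, 0.06, -0.8, 0, 0],
    [0, 0, 2.3, 0.08, -0.94, 0, 0],
    [0, 0, 2.7, 0.08, -1.1, 0, 0],
    [0, 0, 3.1, 0.1, -1.24, 0, 0],
    [0, 0, 3.4, 0.12, -1.4, 0, 0],
    [0, 0, 3.8, 0.14, -1.54, 0, 0],
    [0, 0, 4.2, 0.16, -1.7, 0, 0],
    [0, 0, 4.5, 0.18, -1.84, 0, 0],
  ],
)

```text
time: 12.1
position: [0.4652, 0.0484, 0.2026]
tool_rot: [1.445, 2.79, 0.0]
ft_force: [-0.3, 0.8, 1.0]
grip_width: 0.002
grip_force: 0.0
```

```bash
python3 -c "
from h import *
angs('7')"; python3 plan.py 216.56 0.0626 236 48|sed 's/np.float64(\([0-9.]*\))/\1/g'
```

```text
12.2 [0.4652 0.0482 0.2025] [-0.21  0.15  0.25] [(np.float32(38.13), np.float64(0.321), np.float64(0.0119)), (np.float32(38.2), np.float64(0.325), np.float64(0.0121))]
[[0, 0, 0.4, 0.02, -0.14, 0, 0], [0, 0, 0.7, 0.04, -0.28, 0, 0], [0, 0, 1.1, 0.06, -0.42, 0, 0], [0, 0, 1.4, 0.08, -0.56, 0, 0], [0, 0, 1.7, 0.1, -0.7, 0, 0], [0, 0, 2.1, 0.14, -0.84, 0, 0], [0, 0, 2.4, 0.16, -0.98, 0, 0], [0, 0, 2.8, 0.18, -1.1, 0, 0], [0, 0, 3.1, 0.2, -1.24, 0, 0], [0, 0, 3.4, 0.22, -1.38, 0, 0], [0, 0, 3.7, 0.26, -1.5, 0, 0], [0, 0, 4.1, 0.28, -1.62, 0, 0]]
end phi 220.61 w 0.0558 tcp [0.4641 0.032 ]
[[0, 0, 0.3, 0.02, -0.12, 0, 0], [0, 0, 0.6, 0.06, -0.26, 0, 0], [0, 0, 0.9, 0.08, -0.38, 0, 0], [0, 0, 1.2, 0.1, -0.5, 0, 0], [0, 0, 1.6, 0.14, -0.62, 0, 0], [0, 0, 1.9, 0.16, -0.74, 0, 0], [0, 0, 2.1, 0.2, -0.86, 0, 0], [0, 0, 2.4, 0.22, -0.98, 0, 0], [0, 0, 2.7, 0.26, -1.08, 0, 0], [0, 0, 3.0, 0.28, -1.2, 0, 0], [0, 0, 3.3, 0.32, -1.32, 0, 0], [0, 0, 3.6, 0.34, -1.42, 0, 0]]
end phi 224.2 w 0.0492 tcp [0.4676 0.0177]
[[0, 0, 0.3, 0.04, -0.1, 0, 0], [0, 0, 0.6, 0.06, -0.22, 0, 0], [0, 0, 0.8, 0.1, -0.32, 0, 0], [0, 0, 1.1, 0.12, -0.42, 0, 0], [0, 0, 1.4, 0.16, -0.54, 0, 0], [0, 0, 1.6, 0.18, -0.64, 0, 0], [0, 0, 1.9, 0.22, -0.74, 0, 0], [0, 0, 2.1, 0.24, -0.84, 0, 0], [0, 0, 2.4, 0.28, -0.94, 0, 0], [0, 0, 2.6, 0.32, -1.04, 0, 0], [0, 0, 2.9, 0.34, -1.12, 0, 0], [0, 0, 3.1, 0.38, -1.22, 0, 0]]
end phi 227.34 w 0.0427 tcp [0.4713 0.0055]
[[0, 0, 0.2, 0.04, -0.1, 0, 0], [0, 0, 0.5, 0.06, -0.18, 0, 0], [0, 0, 0.7, 0.1, -0.28, 0, 0], [0, 0, 0.9, 0.12, -0.36, 0, 0], [0, 0, 1.2, 0.16, -0.46, 0, 0], [0, 0, 1.4, 0.18, -0.54, 0, 0], [0, 0, 1.6, 0.22, -0.62, 0, 0], [0, 0, 1.8, 0.26, -0.7, 0, 0], [0, 0, 2.1, 0.28, -0.8, 0, 0], [0, 0, 2.3, 0.32, -0.88, 0, 0], [0, 0, 2.5, 0.34, -0.96, 0, 0], [0, 0, 2.7, 0.38, -1.04, 0, 0]]
end phi 230.03 w 0.0363 tcp [ 0.4751 -0.0048]
```

>>> carry_out(
  steps=[
    [0, 0, 0.4, 0.02, -0.14, 0, 0],
    [0, 0, 0.7, 0.04, -0.28, 0, 0],
    [0, 0, 1.1, 0.06, -0.42, 0, 0],
    [0, 0, 1.4, 0.08, -0.56, 0, 0],
    [0, 0, 1.7, 0.1, -0.7, 0, 0],
    [0, 0, 2.1, 0.14, -0.84, 0, 0],
    [0, 0, 2.4, 0.16, -0.98, 0, 0],
    [0, 0, 2.8, 0.18, -1.1, 0, 0],
    [0, 0, 3.1, 0.2, -1.24, 0, 0],
    [0, 0, 3.4, 0.22, -1.38, 0, 0],
    [0, 0, 3.7, 0.26, -1.5, 0, 0],
    [0, 0, 4.1, 0.28, -1.62, 0, 0],
  ],
)

```text
time: 13.4
position: [0.468, 0.0322, 0.2026]
tool_rot: [1.344, 2.839, 0.0]
ft_force: [-0.0, -0.2, -0.0]
grip_width: 0.007
grip_force: 0.0
```

>>> carry_out(
  steps=[
    [0, 0, 0.3, 0.02, -0.12, 0, 0],
    [0, 0, 0.6, 0.06, -0.26, 0, 0],
    [0, 0, 0.9, 0.08, -0.38, 0, 0],
    [0, 0, 1.2, 0.1, -0.5, 0, 0],
    [0, 0, 1.6, 0.14, -0.62, 0, 0],
    [0, 0, 1.9, 0.16, -0.74, 0, 0],
    [0, 0, 2.1, 0.2, -0.86, 0, 0],
    [0, 0, 2.4, 0.22, -0.98, 0, 0],
    [0, 0, 2.7, 0.26, -1.08, 0, 0],
    [0, 0, 3.0, 0.28, -1.2, 0, 0],
    [0, 0, 3.3, 0.32, -1.32, 0, 0],
    [0, 0, 3.6, 0.34, -1.42, 0, 0],
  ],
)

```text
time: 14.6
position: [0.4714, 0.018, 0.2026]
tool_rot: [1.254, 2.88, 0.0]
ft_force: [0.6, -1.0, 0.4]
grip_width: 0.008
grip_force: 0.0
```

```bash
python3 -c "
from h import *
angs('8')"
```

```text
14.7 [0.4714 0.018  0.2026] [0.03 0.14 0.43] [None, (np.float32(44.73), np.float64(0.328), np.float64(0.0119))]
```

>>> carry_out(
  steps=[
    [0, 0, 0.3, 0.04, -0.1, 0, 0],
    [0, 0, 0.6, 0.06, -0.22, 0, 0],
    [0, 0, 0.8, 0.1, -0.32, 0, 0],
    [0, 0, 1.1, 0.12, -0.42, 0, 0],
    [0, 0, 1.4, 0.16, -0.54, 0, 0],
    [0, 0, 1.6, 0.18, -0.64, 0, 0],
    [0, 0, 1.9, 0.22, -0.74, 0, 0],
    [0, 0, 2.1, 0.24, -0.84, 0, 0],
    [0, 0, 2.4, 0.28, -0.94, 0, 0],
    [0, 0, 2.6, 0.32, -1.04, 0, 0],
    [0, 0, 2.9, 0.34, -1.12, 0, 0],
    [0, 0, 3.1, 0.38, -1.22, 0, 0],
  ],
)

```text
time: 15.9
position: [0.4752, 0.0059, 0.2026]
tool_rot: [1.176, 2.913, 0.0]
ft_force: [-0.5, -0.9, -0.3]
grip_width: 0.002
grip_force: 0.0
```

```bash
python3 -c "
from h import *
angs('9')"
```

```text
16.0 [0.4752 0.0057 0.2026] [ 0.05  0.97 -0.09] [None, (np.float32(47.67), np.float64(0.328), np.float64(0.0115))]
```

>>> carry_out(
  steps=[
    [0, 0, 0.2, 0.04, -0.1, 0, 0],
    [0, 0, 0.5, 0.06, -0.18, 0, 0],
    [0, 0, 0.7, 0.1, -0.28, 0, 0],
    [0, 0, 0.9, 0.12, -0.36, 0, 0],
    [0, 0, 1.2, 0.16, -0.46, 0, 0],
    [0, 0, 1.4, 0.18, -0.54, 0, 0],
    [0, 0, 1.6, 0.22, -0.62, 0, 0],
    [0, 0, 1.8, 0.26, -0.7, 0, 0],
    [0, 0, 2.1, 0.28, -0.8, 0, 0],
    [0, 0, 2.3, 0.32, -0.88, 0, 0],
    [0, 0, 2.5, 0.34, -0.96, 0, 0],
    [0, 0, 2.7, 0.38, -1.04, 0, 0],
  ],
)

```text
time: 17.2
position: [0.479, -0.0045, 0.2026]
tool_rot: [1.107, 2.94, 0.0]
ft_force: [0.4, 0.2, -0.6]
grip_width: 0.009
grip_force: 0.0
```

```bash
python3 -c "
from h import *
angs('10')"; python3 plan.py 230.03 0.0363 236 48|sed 's/np.float64(\([0-9.]*\))/\1/g'
```

```text
17.3 [ 0.479  -0.0046  0.2026] [-0.4  -0.06 -0.38] [None, (np.float32(51.17), np.float64(0.33), np.float64(0.0114))]
[[0, 0, 0.2, 0.04, -0.08, 0, 0], [0, 0, 0.4, 0.06, -0.16, 0, 0], [0, 0, 0.6, 0.1, -0.22, 0, 0], [0, 0, 0.8, 0.12, -0.3, 0, 0], [0, 0, 1.0, 0.16, -0.38, 0, 0], [0, 0, 1.2, 0.18, -0.44, 0, 0], [0, 0, 1.4, 0.2, -0.52, 0, 0], [0, 0, 1.6, 0.24, -0.58, 0, 0], [0, 0, 1.7, 0.26, -0.66, 0, 0], [0, 0, 1.9, 0.3, -0.72, 0, 0], [0, 0, 2.1, 0.32, -0.78, 0, 0], [0, 0, 2.3, 0.36, -0.86, 0, 0]]
end phi 232.29 w 0.0301 tcp [ 0.4786 -0.0134]
[[0, 0, 0.2, 0.02, -0.06, 0, 0], [0, 0, 0.3, 0.06, -0.12, 0, 0], [0, 0, 0.5, 0.08, -0.18, 0, 0], [0, 0, 0.7, 0.1, -0.24, 0, 0], [0, 0, 0.8, 0.14, -0.3, 0, 0], [0, 0, 1.0, 0.16, -0.36, 0, 0], [0, 0, 1.1, 0.18, -0.42, 0, 0], [0, 0, 1.3, 0.22, -0.48, 0, 0], [0, 0, 1.4, 0.24, -0.52, 0, 0], [0, 0, 1.6, 0.26, -0.58, 0, 0], [0, 0, 1.7, 0.28, -0.64, 0, 0], [0, 0, 1.8, 0.32, -0.68, 0, 0]]
end phi 234.13 w 0.024 tcp [ 0.4817 -0.0202]
[[0, 0, 0.1, 0.02, -0.04, 0, 0], [0, 0, 0.3, 0.04, -0.1, 0, 0], [0, 0, 0.4, 0.06, -0.14, 0, 0], [0, 0, 0.5, 0.1, -0.2, 0, 0], [0, 0, 0.6, 0.12, -0.24, 0, 0], [0, 0, 0.8, 0.14, -0.28, 0, 0], [0, 0, 0.9, 0.16, -0.32, 0, 0], [0, 0, 1.0, 0.18, -0.36, 0, 0], [0, 0, 1.1, 0.2, -0.4, 0, 0], [0, 0, 1.2, 0.22, -0.44, 0, 0], [0, 0, 1.3, 0.24, -0.48, 0, 0], [0, 0, 1.4, 0.26, -0.52, 0, 0]]
end phi 235.56 w 0.018 tcp [ 0.4843 -0.0254]
[[0, 0, 0.1, 0.02, -0.04, 0, 0], [0, 0, 0.2, 0.04, -0.08, 0, 0], [0, 0, 0.3, 0.06, -0.1, 0, 0], [0, 0, 0.4, 0.08, -0.14, 0, 0], [0, 0, 0.5, 0.08, -0.18, 0, 0], [0, 0, 0.6, 0.1, -0.2, 0, 0], [0, 0, 0.6, 0.12, -0.24, 0, 0], [0, 0, 0.7, 0.14, -0.26, 0, 0], [0, 0, 0.8, 0.14, -0.3, 0, 0], [0, 0, 0.9, 0.16, -0.32, 0, 0], [0, 0, 0.9, 0.18, -0.34, 0, 0], [0, 0, 1.0, 0.2, -0.36, 0, 0]]
end phi 236.57 w 0.0121 tcp [ 0.4862 -0.0291]
```

View pics/top10.png

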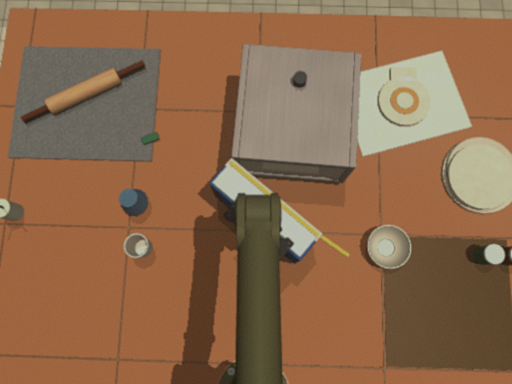

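The top view shows the door just short of the stripe: its line runs from (231,163) to (319,237) and the free part of the stripe ends at (348,255). The door's speed implies it will overshoot by 2–3°, so I go over to the inner side to catch it softly.

>>> carry_out(
  steps=[
    [0, 0, 0, -1.2, 0.9, 3, 0],
    [0, 0, 0, -1.2, 0.9, 7.5, 0],
    [0, 0, 0, -1.2, 0.9, 12, 0],
    [0, 0, 1, 1.5, -2.5, 12, 0],
    [0, 0, 2, 4.5, -6.5, 12, 0],
    [0, 0, 3, 7.5, -10.5, 12, 0],
    [0, 0, 4, 10.9, -14.6, 12, 0],
    [0, 0, 4, 10.9, -14.6, 11, 0],
    [0, 0, 4, 10.9, -14.6, 7, 0],
    [0, 0, 4, 10.9, -14.6, 3, 0],
    [0, 0, 4, 10.9, -14.6, 0, 0],
  ],
)

```text
time: 18.4
position: [0.5869, -0.15, 0.1998]
tool_rot: [-1.004, -2.974, -0.0]
ft_force: [0.0, -0.2, 0.0]
grip_width: 0.003
grip_force: 0.0
```

```bash
python3 -c "
from h import *
angs('11')"
```

```text
18.5 [ 0.5846 -0.1497  0.1976] [-0.17 -0.1  -1.37] [(np.float32(53.89), np.float64(0.265), np.float64(0.0116)), (np.float32(53.72), np.float64(0.328), np.float64(0.0114))]
```

>>> carry_out(
  steps=[
    [0, 0, 0, -1.24, 0.84, 0, 0],
    [0, 0, 0, -2.24, 1.52, 0, 0],
    [0, 0, 0, -2.74, 1.84, 0, 0],
    [0, 0, 0, -2.72, 1.83, 0, 0],
    [0, 0, 0, -2.7, 1.82, 0, 0],
    [0, 0, 0, -2.68, 1.8, 0, 0],
    [0, 0, 0, -2.66, 1.79, 0, 0],
    [0, 0, 0, -2.64, 1.77, 0, 0],
    [0, 0, 0, -2.62, 1.76, 0, 0],
    [0, 0, 0, -2.6, 1.75, 0, 0],
  ],
)

```text
time: 19.5
position: [0.562, -0.133, 0.2025]
tool_rot: [-1.005, -2.977, -0.0]
ft_force: [0.2, 0.4, 0.4]
grip_width: 0.001
grip_force: 0.0
```

```bash
python3 -c "
from h import *
angs('12')"
```

```text
19.6 [ 0.562  -0.1329  0.2025] [ 0.03 -0.01 -0.1 ] [(np.float32(55.02), np.float64(0.161), np.float64(0.0108)), (np.float32(55.22), np.float64(0.199), np.float64(0.0111))]
```

>>> carry_out(
  steps=[
    [0, 0, 0, 0, 0, 0, 0],
    [0, 0, 0, 0, 0, 0, 0],
    [0, 0, 0, 0, 0, 0, 0],
    [0, 0, 0, 0, 0, 0, 0],
  ],
)

```text
time: 20.0
position: [0.562, -0.1329, 0.2026]
tool_rot: [1.004, 2.977, 0.0]
ft_force: [0.8, -0.3, -0.4]
grip_width: 0.003
grip_force: 0.0
```

```bash
python3 -c "
from h import *
angs('13')"
```

```text
20.1 [ 0.562  -0.133   0.2026] [-0.27 -0.3   0.18] [(np.float32(55.05), np.float64(0.161), np.float64(0.0109)), (np.float32(55.25), np.float64(0.199), np.float64(0.0112))]
```

>>> carry_out(
  steps=[
    [0, 0, 0, 1, -0.7, 0, 0],
    [0, 0, 0, 2.5, -1.7, 0, 0],
    [0, 0, 0, 2.5, -1.7, 4, 0],
    [0, 0, 0, 2.5, -1.7, 8.5, 0],
    [0, 0, 0, 2.5, -1.7, 12, 0],
    [0, 0, 0, 0, 1, 12, 0],
    [0, 0, 0, -3, 5, 12, 0],
    [0, 0, 0, -6.5, 8.5, 12, 0],
    [0, 0, 0, -9.8, 12.3, 12, 0],
    [0, 0, 0, -9.8, 12.3, 11, 0],
    [0, 0, 0, -9.8, 12.3, 7, 0],
    [0, 0, 0, -9.8, 12.3, 3, 0],
  ],
)

```text
time: 21.3
position: [0.4656, -0.0105, 0.2329]
tool_rot: [1.003, 2.972, -0.0]
ft_force: [0.4, 0.1, -0.7]
grip_width: 0.005
grip_force: 0.0
```

```bash
python3 - <<'E'
from h import *
angs('14')
im=load('top0')
for z,n in((0,'top0'),(.24,'top14')):
    im=load(n); cv2.imwrite
# joint view: mask pixel columns of both lines in top14 & stripe end residual vs full stripe
for n in('top14','scene14'):
    im=load(n)
    for b in blobs(ymask(im),25):
        print(n,len(b),b.mean(0).round(),onz(im,[b.mean(0)],0)[0].round(3),onz(im,[b.mean(0)],.24)[0].round(3))
E
```

```text
21.4 [ 0.4611 -0.0106  0.2281] [-0.07  0.02 -0.52] [(np.float32(55.52), np.float64(0.322), np.float64(0.0113)), (np.float32(55.34), np.float64(0.33), np.float64(0.0112))]
top14 387 [277. 195.] [ 0.631 -0.065  0.   ] [ 0.584 -0.057  0.24 ]
top14 135 [335. 246.] [ 0.466 -0.26   0.   ] [ 0.445 -0.22   0.24 ]
scene14 112 [295.   9.] [-1.041 -1.267  0.   ] [-0.472 -0.806  0.24 ]
scene14 578 [313.  12.] [-1.089 -1.146 -0.   ] [-0.508 -0.714  0.24 ]
scene14 37 [381.  87.] [-0.492 -0.252  0.   ] [-0.055 -0.037  0.24 ]
scene14 131 [137. 103.] [ 0.436 -0.946  0.   ] [ 0.647 -0.562  0.24 ]
scene14 299 [258. 162.] [ 0.367 -0.256  0.   ] [ 0.595 -0.04   0.24 ]
scene14 62 [347. 141.] [ 0.009 -0.099  0.   ] [0.324 0.079 0.24 ]
scene14 143 [358. 157.] [ 0.071 -0.006  0.   ] [0.371 0.15  0.24 ]
scene14 76 [238. 173.] [ 0.463 -0.262  0.   ] [ 0.667 -0.044  0.24 ]
scene14 154 [ 66. 209.] [ 0.997 -0.529  0.   ] [ 1.072 -0.247  0.24 ]
```

View pics/scene14.png

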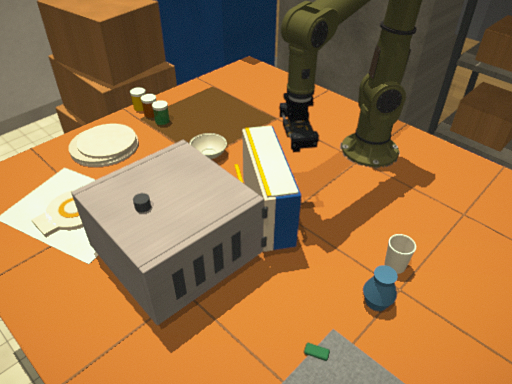

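The scene view shows the door nearly parallel with the stripe, and the gripper is clear on the outer side, around (297,130). The door measures 55.4° against 56.2° for the stripe, so I creep in for a tiny nudge.

>>> carry_out(
  steps=[
    [0, 0, 0, 0, 0, -3, 0],
    [0, 0, 0, 0.8, -0.55, -3, 0],
    [0, 0, 0, 1.3, -0.9, -3, 0],
    [0, 0, 0, 1.6, -1.1, -3, 0],
    [0, 0, 0, 1.73, -1.19, -3, 0],
    [0, 0, 0, 1.75, -1.2, -3, 0],
    [0, 0, 0, 1.76, -1.21, -3, 0],
    [0, 0, 0, 1.78, -1.22, -3, 0],
    [0, 0, 0, 1.8, -1.23, -3, 0],
  ],
)

```text
time: 22.3
position: [0.4819, -0.0222, 0.2027]
tool_rot: [1.004, 2.977, -0.0]
ft_force: [-0.7, -0.1, -0.2]
grip_width: 0.007
grip_force: 0.0
```

```bash
cat >> h.py <<'E'
def sc(tag):
    for n in("scene","top"):
        im=shot(n,n+tag+".png")
        for b in blobs(ymask(im),30):
            P=onz(im,b,.24); o,d,a,e=line(P)
            if .45<P[:,0].mean()<.66 and -.2<P[:,1].mean()<.05 and np.linalg.norm(a-e)>.12: print(n,np.degrees(np.arctan2(d[1],d[0])).round(2),np.linalg.norm(a-e).round(3))
    s=ctrl.get_state(); print(s["time"],s["position"].round(4),s["ft_force"].round(2))
E
python3 -c "
from h import *
sc('15')"
```

```text
scene 55.34 0.33
top 55.63 0.158
22.4 [ 0.4819 -0.0222  0.2026] [-0.35 -0.62 -0.3 ]
```

>>> carry_out(
  steps=[
    [0, 0, 0, 0.02, -0.01, 0, 0],
    [0, 0, 0, 0.03, -0.02, 0, 0],
    [0, 0, 0, 0.05, -0.03, 0, 0],
    [0, 0, 0, 0.07, -0.05, 0, 0],
    [0, 0, 0, 0.08, -0.06, 0, 0],
    [0, 0, 0, 0.1, -0.07, 0, 0],
    [0, 0, 0, 0.12, -0.08, 0, 0],
    [0, 0, 0, 0.13, -0.09, 0, 0],
    [0, 0, 0, 0.15, -0.1, 0, 0],
    [0, 0, 0, 0.16, -0.11, 0, 0],
  ],
)

```text
time: 23.4
position: [0.4836, -0.0233, 0.2026]
tool_rot: [1.004, 2.977, 0.0]
ft_force: [0.1, -0.1, -0.9]
grip_width: 0.008
grip_force: 0.0
```

```bash
python3 -c "
from h import *
sc('16')"
```

```text
scene 55.34 0.33
top 55.75 0.156
23.5 [ 0.4836 -0.0234  0.2026] [ 0.55  0.53 -0.92]
```

>>> carry_out(
  steps=[
    [0, 0, 0, 0.02, -0.01, 0, 0],
    [0, 0, 0, 0.03, -0.02, 0, 0],
    [0, 0, 0, 0.05, -0.03, 0, 0],
    [0, 0, 0, 0.07, -0.05, 0, 0],
    [0, 0, 0, 0.08, -0.06, 0, 0],
    [0, 0, 0, 0.1, -0.07, 0, 0],
    [0, 0, 0, 0.12, -0.08, 0, 0],
    [0, 0, 0, 0.13, -0.09, 0, 0],
  ],
)

```text
time: 24.3
position: [0.4849, -0.0243, 0.2026]
tool_rot: [1.004, 2.977, 0.0]
ft_force: [0.6, -0.1, 0.5]
grip_width: 0.003
grip_force: 0.0
```

```bash
python3 -c "
from h import *
sc('17')"
```

```text
scene 55.34 0.33
top 55.6 0.152
24.4 [ 0.4849 -0.0243  0.2026] [-0.36  0.21  0.57]
```

>>> carry_out(
  steps=[
    [0, 0, 0, 0.02, -0.01, 0, 0],
    [0, 0, 0, 0.03, -0.02, 0, 0],
    [0, 0, 0, 0.05, -0.03, 0, 0],
    [0, 0, 0, 0.07, -0.05, 0, 0],
    [0, 0, 0, 0.08, -0.06, 0, 0],
    [0, 0, 0, 0.1, -0.07, 0, 0],
    [0, 0, 0, 0.12, -0.08, 0, 0],
    [0, 0, 0, 0.13, -0.09, 0, 0],
  ],
)

```text
time: 25.2
position: [0.4862, -0.0252, 0.2026]
tool_rot: [1.004, 2.977, 0.0]
ft_force: [0.6, 0.1, -0.4]
grip_width: 0.004
grip_force: 0.0
```

```bash
python3 -c "
from h import *
sc('18')"
```

```text
scene 55.34 0.33
top 55.6 0.152
25.3 [ 0.4862 -0.0252  0.2026] [0.17 0.56 0.42]
```

>>> carry_out(
  steps=[
    [0, 0, 0, 0.02, -0.01, 0, 0],
    [0, 0, 0, 0.03, -0.02, 0, 0],
    [0, 0, 0, 0.05, -0.03, 0, 0],
    [0, 0, 0, 0.07, -0.05, 0, 0],
    [0, 0, 0, 0.08, -0.06, 0, 0],
    [0, 0, 0, 0.1, -0.07, 0, 0],
    [0, 0, 0, 0.12, -0.08, 0, 0],
    [0, 0, 0, 0.13, -0.09, 0, 0],
  ],
)

```text
time: 26.1
position: [0.4875, -0.0261, 0.2026]
tool_rot: [1.004, 2.977, 0.0]
ft_force: [-0.3, -0.3, 1.7]
grip_width: 0.005
grip_force: 0.0
```

```bash
python3 -c "
from h import *
sc('19')"
```

```text
scene 55.99 0.331
top 56.18 0.15
26.2 [ 0.4875 -0.0261  0.2026] [-0.47  0.27 -0.34]
```

>>> carry_out(
  steps=[
    [0, 0, 0, -0.5, 0.35, 0, 0],
    [0, 0, 0, -2, 1.4, 0, 0],
    [0, 0, 0, -3, 2, 0, 0],
    [0, 0, 0, -3, 2, 4, 0],
    [0, 0, 0, -3, 2, 8, 0],
    [0, 0, 0, -3, 4, 12, 0],
    [0, 0, 0, -2, 8.5, 12, 0],
    [0, 0, 0, -1, 13, 12, 0],
    [0, 0, 0, 0, 17.5, 12, 0],
    [0, 0, 0, 0, 20, 12, 0],
  ],
)

```text
time: 27.2
position: [0.487, 0.1782, 0.3229]
tool_rot: [0.998, 2.979, 0.003]
ft_force: [-0.9, 0.2, -0.7]
grip_width: 0.007
grip_force: 0.0
```

```bash
python3 -c "
from h import *
sc('20')
# refined stripe comparison: stripe visible part in top, same threshold, averaged from start pics
for n in('top0','top1'):
    im=load(n)
    for b in blobs(ymask(im),150):
        o,d,a,e=line(onz(im,b,0)); print(n,len(b),np.degrees(np.arctan2(d[1],d[0])).round(2))
for n in('scene0','scene14','scene20','top20'):
    im=load(n)
    for b in blobs(ymask(im),30):
        P=onz(im,b,0)
        if abs(P[:,0].mean()-.465)<.03 and abs(P[:,1].mean()+.26)<.03: o,d,a,e=line(P); print(n,len(b),np.degrees(np.arctan2(d[1],d[0])).round(2),o)
"
```

```text
scene 56.74 0.332
top 56.96 0.322
27.3 [0.4859 0.1792 0.3227] [ 0.53  0.17 -0.8 ]
top0 413 0.69
top0 414 56.12
top1 412 0.7
top1 420 56.12
scene0 76 56.57 [ 0.46239963 -0.2627672 ]
scene14 76 56.57 [ 0.46239963 -0.2627672 ]
scene20 69 55.18 [ 0.4607924  -0.26616463]
top20 134 56.01 [ 0.4659459  -0.26042822]
```

>>> carry_out(
  steps=[
    [0, 0, 0, 1, -4, 0, 0],
    [0, 0, 0, 2.5, -8.5, 0, 0],
    [0, 0, 0, 4, -13, 0, 0],
    [0, 0, 0, 5.5, -17.5, 0, 0],
    [0, 0, 0, 7, -22, 0, 0],
    [0, 0, 0, 8.5, -26.5, 0, 0],
    [0, 0, 0, 10, -30.5, 0, 0],
    [0, 0, 0, 10.6, -32.8, 0, 0],
    [0, 0, 0, 10.6, -32.8, -2, 0],
    [0, 0, 0, 10.6, -32.8, -6, 0],
    [0, 0, 0, 10.6, -32.8, -10, 0],
    [0, 0, 0, 10.6, -32.8, -12, 0],
  ],
)

```text
time: 28.5
position: [0.5909, -0.1534, 0.199]
tool_rot: [-1.002, -2.972, 0.0]
ft_force: [-0.3, -0.2, 0.2]
grip_width: 0.004
grip_force: 0.0
```

```bash
python3 -c "
from h import *
sc('21')"
```

```text
scene 56.9 0.331
top 57.22 0.263
28.6 [ 0.5906 -0.1534  0.1992] [-0.76 -0.97  0.64]
```

>>> carry_out(
  steps=[
    [0, 0, 0, -0.8, 0.55, 0, 0],
    [0, 0, 0, -1.6, 1.1, 0, 0],
    [0, 0, 0, -2.1, 1.4, 0, 0],
    [0, 0, 0, -2.3, 1.55, 0, 0],
    [0, 0, 0, -2.35, 1.58, 0, 0],
    [0, 0, 0, -2.38, 1.6, 0, 0],
    [0, 0, 0, -2.41, 1.62, 0, 0],
    [0, 0, 0, -2.43, 1.63, 0, 0],
    [0, 0, 0, -2.44, 1.64, 0, 0],
  ],
)

```text
time: 29.5
position: [0.5691, -0.1377, 0.2024]
tool_rot: [-1.005, -2.976, -0.0]
ft_force: [0.0, -0.3, -0.7]
grip_width: 0.006
grip_force: 0.0
```

```bash
python3 -c "
from h import *
sc('22')"
```

```text
scene 57.02 0.201
top 57.11 0.163
29.6 [ 0.5691 -0.1377  0.2025] [-0.43  0.31  0.14]
```

>>> carry_out(
  steps=[
    [0, 0, 0, -0.01, 0.01, 0, 0],
    [0, 0, 0, -0.03, 0.02, 0, 0],
    [0, 0, 0, -0.04, 0.03, 0, 0],
    [0, 0, 0, -0.05, 0.03, 0, 0],
    [0, 0, 0, -0.06, 0.04, 0, 0],
    [0, 0, 0, -0.08, 0.05, 0, 0],
    [0, 0, 0, -0.09, 0.06, 0, 0],
    [0, 0, 0, -0.1, 0.07, 0, 0],
    [0, 0, 0, -0.11, 0.07, 0, 0],
    [0, 0, 0, -0.13, 0.08, 0, 0],
  ],
)

```text
time: 30.6
position: [0.5678, -0.1369, 0.2026]
tool_rot: [1.004, 2.977, 0.0]
ft_force: [-0.6, 0.0, -0.1]
grip_width: 0.006
grip_force: 0.0
```

```bash
python3 -c "
from h import *
sc('23')"
```

```text
scene 56.66 0.2
top 57.12 0.163
30.7 [ 0.5678 -0.1368  0.2026] [-1.37  0.43  0.53]
```

```bash
cat >> h.py <<'E'
def far(tag,H=np.array([.693,.080])):
    out=[]
    for n in("scene","top"):
        im=load(n+tag); m=ymask(im); uv=np.argwhere(m>0)[:,::-1]; P=onz(im,uv,.24)[:,:2]-H
        ph=np.radians(236.5);u=np.array([np.cos(ph),np.sin(ph)]);nn=np.array([u[1],-u[0]])
        r=P@u;q=P@nn; 
        for lo,hi in((.03,.13),(.13,.2),(.28,.325)):
            k=(r>lo)&(r<hi)&(abs(q)<.035); out.append((int(k.sum()),round(float(q[k].mean()*1000),2) if k.any() else None))
    print(tag,out)
E
python3 -c "
from h import *
for t in '14 17 19 20 21 22 23'.split(): far(t)"
```

```text
14 [(104, 14.08), (63, 15.55), (33, 18.16), (119, 14.05), (81, 15.35), (57, 17.9)]
17 [(104, 14.08), (63, 15.55), (32, 18.73), (119, 14.14), (39, 15.17), (59, 17.73)]
19 [(106, 13.63), (63, 14.2), (32, 15.69), (118, 13.19), (37, 13.73), (59, 14.6)]
20 [(107, 12.41), (66, 12.0), (32, 11.51), (117, 12.15), (83, 11.52), (55, 10.61)]
21 [(109, 11.82), (67, 10.97), (28, 10.36), (123, 11.55), (92, 10.47), (0, None)]
22 [(108, 11.76), (67, 10.98), (0, None), (124, 11.43), (58, 10.91), (0, None)]
23 [(109, 12.29), (67, 12.1), (2, -32.85), (119, 12.06), (57, 11.64), (0, None)]
```

>>> carry_out(
  steps=[
    [0, 0, 0, -0.01, 0.01, 0, 0],
    [0, 0, 0, -0.03, 0.02, 0, 0],
    [0, 0, 0, -0.04, 0.03, 0, 0],
    [0, 0, 0, -0.05, 0.03, 0, 0],
    [0, 0, 0, -0.06, 0.04, 0, 0],
    [0, 0, 0, -0.07, 0.05, 0, 0],
    [0, 0, 0, -0.08, 0.05, 0, 0],
    [0, 0, 0, -0.09, 0.06, 0, 0],
    [0, 0, 0, -0.1, 0.07, 0, 0],
    [0, 0, 0, -0.11, 0.07, 0, 0],
    [0, 0, 0, -0.12, 0.08, 0, 0],
    [0, 0, 0, -0.12, 0.08, 0, 0],
  ],
)

```text
time: 31.9
position: [0.5666, -0.1361, 0.2026]
tool_rot: [1.004, 2.977, 0.0]
ft_force: [0.6, -0.6, 0.8]
grip_width: 0.008
grip_force: 0.0
```

```bash
python3 -c "
from h import *
sc('24');far('24')"
```

```text
scene 56.26 0.2
top 56.59 0.163
32.0 [ 0.5666 -0.1361  0.2026] [-0.27 -0.11  0.29]
24 [(106, 12.69), (67, 13.06), (2, -29.84), (120, 12.56), (53, 12.45), (0, None)]
```

>>> carry_out(
  steps=[
    [0, 0, 0, 0.6, -0.4, 0, 0],
    [0, 0, 0, 2, -1.4, 0, 0],
    [0, 0, 0, 2.8, -1.9, 2, 0],
    [0, 0, 0, 2.8, -1.9, 6, 0],
    [0, 0, 0, 2.8, -1.9, 10, 0],
    [0, 0, 0, 2.8, -5, 13, 0],
    [0, 0, 0, 1, -9.5, 13, 0],
    [0, 0, 0, -1, -14, 13, 0],
    [0, 0, 0, -3, -18, 13, 0],
    [0, 0, 0, -5, -22, 13, 0],
    [0, 0, 0, -7, -26, 13, 0],
    [0, 0, 0, -7, -26, 13, 0],
  ],
)

```text
time: 33.2
position: [0.4912, -0.4053, 0.3315]
tool_rot: [-1.024, -2.968, 0.007]
ft_force: [0.0, 0.1, -0.4]
grip_width: 0.006
grip_force: 0.0
```

```bash
python3 -c "
from h import *
sc('25');far('25')"
```

```text
scene 56.45 0.332
top 56.61 0.321
33.3 [ 0.4957 -0.398   0.332 ] [0.6  0.52 0.13]
25 [(108, 12.69), (66, 12.58), (34, 13.03), (117, 12.57), (83, 12.45), (56, 12.26)]
```

>>> carry_out(
  steps=[
    [0, 0, 0, 0, 0, 0, 0],
    [0, 0, 0, 0, 0, 0, 0],
    [0, 0, 0, 0, 0, 0, 0],
    [0, 0, 0, 0, 0, 0, 0],
    [0, 0, 0, 0, 0, 0, 0],
    [0, 0, 0, 0, 0, 0, 0],
    [0, 0, 0, 0, 0, 0, 0],
    [0, 0, 0, 0, 0, 0, 0],
    [0, 0, 0, 0, 0, 0, 0],
    [0, 0, 0, 0, 0, 0, 0],
    [0, 0, 0, 0, 0, 0, 0],
    [0, 0, 0, 0, 0, 0, 0],
  ],
)

```text
time: 34.5
position: [0.4966, -0.3961, 0.3325]
tool_rot: [1.004, 2.977, 0.0]
ft_force: [-0.5, 0.5, -0.6]
grip_width: 0.009
grip_force: 0.0
```

```bash
python3 -c "
from h import *
sc('26');far('26')"
```

```text
scene 56.43 0.331
top 56.59 0.323
34.6 [ 0.4966 -0.3961  0.3326] [-0.17 -0.07  0.62]
26 [(107, 12.64), (66, 12.58), (34, 13.03), (119, 12.48), (83, 12.45), (56, 12.26)]
```

>>> carry_out(
  steps=[
    [0, 0, 0, 0, 0, 0, 0],
    [0, 0, 0, 0, 0, 0, 0],
    [0, 0, 0, 0, 0, 0, 0],
    [0, 0, 0, 0, 0, 0, 0],
    [0, 0, 0, 0, 0, 0, 0],
    [0, 0, 0, 0, 0, 0, 0],
    [0, 0, 0, 0, 0, 0, 0],
    [0, 0, 0, 0, 0, 0, 0],
    [0, 0, 0, 0, 0, 0, 0],
    [0, 0, 0, 0, 0, 0, 0],
    [0, 0, 0, 0, 0, 0, 0],
    [0, 0, 0, 0, 0, 0, 0],
  ],
)

```text
time: 35.8
position: [0.4966, -0.3961, 0.3326]
tool_rot: [1.004, 2.977, 0.0]
ft_force: [-0.6, -0.1, 0.5]
grip_width: 0.007
grip_force: 0.0
```

>>> carry_out(
  steps=[
    [0, 0, 0, 0, 0, 0, 0],
    [0, 0, 0, 0, 0, 0, 0],
    [0, 0, 0, 0, 0, 0, 0],
    [0, 0, 0, 0, 0, 0, 0],
    [0, 0, 0, 0, 0, 0, 0],
    [0, 0, 0, 0, 0, 0, 0],
    [0, 0, 0, 0, 0, 0, 0],
    [0, 0, 0, 0, 0, 0, 0],
    [0, 0, 0, 0, 0, 0, 0],
    [0, 0, 0, 0, 0, 0, 0],
    [0, 0, 0, 0, 0, 0, 0],
    [0, 0, 0, 0, 0, 0, 0],
  ],
)

```text
time: 37.0
position: [0.4966, -0.396, 0.3326]
tool_rot: [1.004, 2.977, 0.0]
ft_force: [-0.9, -0.2, -0.7]
grip_width: 0.002
grip_force: 0.0
```

>>> carry_out(
  steps=[
    [0, 0, 0, 0, 0, 0, 0],
    [0, 0, 0, 0, 0, 0, 0],
    [0, 0, 0, 0, 0, 0, 0],
    [0, 0, 0, 0, 0, 0, 0],
    [0, 0, 0, 0, 0, 0, 0],
    [0, 0, 0, 0, 0, 0, 0],
    [0, 0, 0, 0, 0, 0, 0],
    [0, 0, 0, 0, 0, 0, 0],
    [0, 0, 0, 0, 0, 0, 0],
    [0, 0, 0, 0, 0, 0, 0],
    [0, 0, 0, 0, 0, 0, 0],
    [0, 0, 0, 0, 0, 0, 0],
  ],
)

```text
time: 38.2
position: [0.4966, -0.3961, 0.3326]
tool_rot: [1.004, 2.977, 0.0]
ft_force: [0.1, 0.5, 0.0]
grip_width: 0.006
grip_force: 0.0
```

>>> carry_out(
  steps=[
    [0, 0, 0, 0, 0, 0, 0],
    [0, 0, 0, 0, 0, 0, 0],
    [0, 0, 0, 0, 0, 0, 0],
    [0, 0, 0, 0, 0, 0, 0],
    [0, 0, 0, 0, 0, 0, 0],
    [0, 0, 0, 0, 0, 0, 0],
    [0, 0, 0, 0, 0, 0, 0],
    [0, 0, 0, 0, 0, 0, 0],
    [0, 0, 0, 0, 0, 0, 0],
    [0, 0, 0, 0, 0, 0, 0],
    [0, 0, 0, 0, 0, 0, 0],
    [0, 0, 0, 0, 0, 0, 0],
  ],
)

```text
time: 39.4
position: [0.4966, -0.3961, 0.3326]
tool_rot: [1.004, 2.977, 0.0]
ft_force: [-0.3, -0.1, 0.2]
grip_width: 0.004
grip_force: 0.0
```

```bash
python3 -c "
from h import *
sc('27');far('27')"
```

```text
scene 56.44 0.331
top 56.61 0.323
39.5 [ 0.4966 -0.3961  0.3326] [ 1.01  0.1  -0.25]
27 [(108, 12.69), (66, 12.58), (34, 13.03), (117, 12.57), (83, 12.45), (56, 12.26)]
```

The door has been at rest for more than 6 s, within about 0.4° of the stripe, and the robot is touching nothing.

```bash
python3 -c "
from bench import ctrl
print(ctrl.close_job())"
```

```text
the job is handed in; nothing more can be done
None
```

The job is handed in: the door rests within about 0.4° of the yellow stripe by camera, it stayed still and untouched for over 6 s, and the run took 39.5 s of the 51 s allowed.

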